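# Fit the sight glass and screw its retaining ring snug

## Task

Put the sight glass down into the bore of the viewing cell, flat on its seal, then set the hexagonal retaining ring over it and screw it clockwise by feel until it is just snug: firmly holding the glass, not cranked tight, because too much force cracks it. Leave the ring in place, and do not disturb the other things on the bench.

Things in the scene. Friction and masses are not known exactly. Their poses are not given: they have to be found in the camera images.
- cell_rim (a point): Centre of the mouth of the viewing cell, at rim height (60 mm above the table); z up. An upright steel tube, bore 38 mm, outside 45 mm, on a dark round base 90 mm wide, 10 mm high, bolted down. Brass thread ramps stand out around it to 52 mm diameter, just below the rim.
- cell_gap (a point): Axes as cell_rim. Point in one of the three entry gaps between the three ramps, 25 mm from the cell's axis along x, 5 mm below the rim. The gaps are 26 degrees wide, at this x axis and +-120 degrees; red marks on the base show them. From each gap a ramp descends clockwise (seen from above), 8.5 mm over 94 degrees; its underside starts 5.5 mm below the rim; 3 mm thick.
- cell_bore (a point): Point on the cell's axis 10 mm below the rim, axes as cell_rim. Here lies a springy black seal seat with an orange middle (10 N per mm, sinks when pressed). Its free height differs by up to 3.6 mm from run to run and is unknown: the unpressed top of the seated glass stands 3.9 to 7.5 mm above the rim.
- glass_center (a point): Middle (half-way up) of the sight glass: a green disc 36 mm across, 16 mm thick, 40 g, z its axis, lower edge bevelled 1.5 mm, lying flat on a square cork pad (90 mm, 6 mm thick, fixed). Seated, 3.9 to 7.5 mm of it stands above the cell's rim, so hold it by its upper few mm, and let it drop the last few mm.
- ring_center (a point): Middle (half-way up, on the axis) of the retaining ring: an aluminium hexagonal cap nut, 100 g, right way up on the table, 63 mm over the outer flats (which face the x axis and every 60 degrees), 24 mm high, open below, inner wall 55 mm over flats; top plate 4 mm thick with a 26 mm hole.
- ring_pin (a point): Axes as ring_center. One of three brass pins inside the ring, 25.5 mm from its axis along x, 8 mm below ring_center, 4 mm above the lower edge; the others at +-120 degrees. Pins are 4.4 mm thick, inner ends on a 47 mm circle. Red marks on top show them. They go down through the cell's gaps; if they rest on top of the ramps the ring stands several mm high and clamps nothing.
- ring_top (a point): Centre of the ring's top, 12 mm above ring_center. The plate's underside, 4 mm lower, comes to rest on the glass. Turned clockwise (from above) from mid-gap, the pins slide under the ramps; after 20 to 65 degrees they bear, which is felt as a pull downwards and a resistance, and draw the ring down 0.09 mm per degree, the clamping force growing 0.6 to 0.7 N per degree. It stays as turned.
- ring: The whole ring; origin at the centre of its lower edge, axes as ring_center. Just snug means it clamps the glass with about 12 N (8 to 17 is good): reached some 15 to 20 degrees after the pins begin to bear, when the turning resistance has risen by 0.1 to 0.3 N m.
- glass: The whole glass; origin at the centre of its underside. More than 25 N on it, by thread or by pushing down, cracks it.
- cap: Bystander, leave alone: white screw cap lying on the table, 42 mm across, 21 mm high.
- oring: Bystander, leave alone: orange O-ring, 46 mm across, lying flat.
- vessel_a: Bystander, leave alone: white capped sample vessel standing, 103 mm high, 42 mm across.
- vessel_b: Bystander, leave alone: another white capped sample vessel, same size.
- strap: Bystander, leave alone: flat black strap tool 150 mm long with a round middle and four brass bolts.
- brush: Bystander, leave alone: hand brush lying down, about 180 mm long.
- jar: Bystander, leave alone: jar with a white cap standing, 64 mm across, 85 mm high.
There are look-alikes about, which are no part of the job. Leave any blue look-alike of the glass alone. There is more than one size of the ring; the job needs the larger.

How it is judged:
By the outcome, as a careful person would: the job done as asked, in the order asked, and still so for the second after the job is handed in, with the robot touching nothing.
It also fails if it takes over 72 s, if anything falls off the work surface, if the arm or the gripper's body presses on something with over 40 N, if the wrist force passes 120 N, or if a joint passes its speed limit or range.

## Robot

A 6-joint arm with a two-finger parallel gripper is mounted at the origin on the work surface. World frame = base frame: x ahead of the robot, y to its left, z up, the work surface at z = 0. Lengths are in m, angles in rad, forces in N, time in s.
With the tool pointing down it reaches from about 0.275 to 0.75 m from the base axis. Payload 10.2 kg.
Tool frame: the origin (TCP) lies between the finger pads; the fingertips stand 22 mm ahead of it and the grasp point (between the pads) lies 3 mm ahead of it (bot.nose_length is the distance from the TCP to the fingertips, in m); z points along the fingers, y is the direction in which the jaws open and shut (so a half turn about z gives the same grasp; the last joint's range is limited). The gripper opens to 88 mm and grips with 3 to 60 N. Pads are 18 mm wide; open, the fingers measure 123 mm over their backs; the gripper's body (75 mm by 187 mm) begins 45 mm behind the grasp point.
Start: joints at [1.002, 0.313, 1.498, -0, 1.331, -0.223], TCP at [0.178, 0.494, 0.261] pointing down, gripper open.
Joint ranges: [-2.94, 2.94], [-0.97, 2.17], [0.19, 2.56], [-1.23, 4.37], [0.02, 3.11], [-2.88, 2.88]. Speed limits (rad/s): [2.39, 2.39, 3.01, 3.14, 3.14, 3.14].

## Interface

Orientations are given as a rotation vector (axis times angle).
In Python, from rig import bot, snapshot, look_for, outline_of, tip_of gives the robot as it stands. Calls block until the motion is done:
- bot.move_to(position, orientation): joint-space move of the TCP to a pose.
- bot.servo_line(position, frame=None, vel=0.15, threshold=None): straight line of the TCP; frame=None keeps the orientation; vel is the mean speed in m/s. With threshold (N) it stops when the force on the tool has changed by that much, and returns True; else False.
- bot.move_joints(angles): joint-space move.
- bot.gripper_to(opening): finger opening in m; the grip force is fixed at half the most; returns when the fingers have stopped.
- bot.pause(seconds).
- bot.inverse_kinematics(position, orientation): joint angles nearest the present ones, or None.
- snapshot(name): name is "scene" or "top" or "wrist"; returns a dict with "color" (384x512x3 uint8, red, green, blue), "fov_y" (degrees; the focal length in pixels is half the picture's height over the tangent of half this angle, whatever the lens; pixels are square), "cx", "cy" (the principal point, pixels), "distortion" ([k1, k2, p1, p2, k3] as OpenCV has them; the pictures are not rectified), "R" (3x3) and "t" (3): a world point X has camera coordinates R X + t. Camera axes: x right, y down, z forward; pixel columns grow to the right and rows downward; lengths in m; the calibration is good to about 2 mm. A picture is of the moment at which its call begins. There is no depth.
A pose or a line that the arm cannot do raises bot.Unreachable and nothing moves.
- bot.sign_off(): hands the job in, once; it reports no verdict.
Trained networks look in a picture, given as the dict that the camera call returned (one of the last four; its "shot" number tells which), for a name from the list of things; names that differ only in an ending like _2 or _b are one class to them, and where a whole thing is asked for, a point or a joint stands for the part that bears it (a point fixed in the world has none). Each returns a list of dicts, best first, with "p" (0 to 1); they miss things now and then, are a little off and sometimes report something else, mostly with a low value. They report only what shows in the picture. A call takes as long as a camera call. They do not tell look-alikes from the thing itself.
- look_for(thing, picture): "point" ([x, y, z] in m, in the coordinates of the camera as it stood for that picture, good to about 4 mm: the middle of the surface that is visible of it).
- outline_of(thing, picture): "mask" (384x512 bool, what is visible of it).
- tip_of(thing, picture): "point" ([x, y, z] in m, in the coordinates of the camera as it stood for that picture, good to about 4 mm: a listed point, or the origin of a listed thing).
Readings, each from a call of its own:
- bot.current_time_s(): time.
- bot.current_qpos(): joint angles.
- bot.current_dq(): joint speeds.
- bot.current_tau(): joint torques, N m.
- bot.current_tool_pos(): TCP position.
- bot.current_tcp_rot(): TCP orientation.
- bot.current_wrist_force(): force on the tool from outside, world axes, zero at the start.
- bot.current_torque(): the same for the moment, N m.
- bot.current_finger_gap(): finger opening in m.
Only numpy, scipy, OpenCV 4.12 (cv2) and the standard library are available. Lean on these libraries where they do the work, as an engineer would, in place of code of your own. Each camera call takes 0.05 s, during which the arm holds its last target.

## Working session

There is one attempt and no reset: what is moved stays moved. The work goes in short steps, each a Python script; the robot and the scene stay as the last script left them, time stands still between calls to the robot, and variables do not carry over. Pictures are saved under pics/ and viewed, and the job is handed in when it is done.

```bash
ls; mkdir -p pics; cat > h.py <<'E'
import numpy as np, cv2
from rig import bot, snapshot, look_for, outline_of, tip_of
def save(p,name,s=1):
    im=p["color"][:,:,::-1]
    if s!=1: im=cv2.resize(im,None,fx=s,fy=s)
    cv2.imwrite("pics/"+name,im)
def K(p):
    f=p["color"].shape[0]/2/np.tan(np.radians(p["fov_y"])/2)
    return np.array([[f,0,p["cx"]],[0,f,p["cy"]],[0,0,1.]])
def w(p,c): return np.asarray(p["R"]).T@(np.asarray(c)-np.asarray(p["t"]))
def proj(p,X):
    r,_=cv2.Rodrigues(np.asarray(p["R"],float))
    return cv2.projectPoints(np.atleast_2d(np.asarray(X,float)),r,np.asarray(p["t"],float),K(p),np.asarray(p["distortion"],float))[0][:,0]
def onz(p,uv,z):
    n=cv2.undistortPoints(np.asarray(uv,float).reshape(-1,1,2),K(p),np.asarray(p["distortion"],float))[:,0]
    R=np.asarray(p["R"]);o=-R.T@np.asarray(p["t"])
    d=np.c_[n,np.ones(len(n))]@R
    return o+d*((z-o[2])/d[:,2])[:,None]
E
python3 - <<'E'
from h import *
print(bot.current_time_s(),bot.current_tcp_rot())
for n in ["scene","top"]:
    p=snapshot(n); save(p,n+"0.png",1.5); print(n,w(p,[0,0,0]),p["fov_y"])
    for t in ["glass_center","ring_center","cell_rim","cell_gap","ring_pin"]:
        for d in tip_of(t,p): print(t,round(d["p"],2),w(p,d["point"]).round(4),proj(p,w(p,d["point"])).round(0))
print(bot.current_time_s())
E
```

```text
pics
0.0 [-5.40360325e-01 -3.09430143e+00  1.73299480e-03]
scene [1.24109725 0.0453311  0.93525828] 52.07869337372777
glass_center 0.68 [ 0.5806 -0.2739  0.0084] [[164. 182.]]
glass_center 0.42 [ 0.4624 -0.282   0.0138] [[170. 151.]]
ring_center 0.56 [0.6007 0.198  0.0086] [[325. 205.]]
cell_rim 0.92 [ 0.5823 -0.0218  0.0579] [[249. 181.]]
cell_gap 0.83 [ 0.6064 -0.01    0.054 ] [[252. 189.]]
ring_pin 0.92 [0.5326 0.2278 0.0011] [[335. 188.]]
ring_pin 0.63 [0.5918 0.2147 0.0006] [[330. 204.]]
top [ 0.45205771 -0.00226197  1.18707633] 51.88870837252219
glass_center 0.66 [ 0.5868 -0.2747  0.0051] [[352. 214.]]
glass_center 0.4 [ 0.4666 -0.275   0.0117] [[355. 254.]]
ring_center 0.87 [0.5089 0.2319 0.0109] [[183. 240.]]
ring_center 0.76 [0.6015 0.1975 0.0094] [[195. 209.]]
ring_center 0.55 [0.5087 0.2242 0.0162] [[185. 240.]]
cell_rim 0.81 [ 0.5829 -0.0194  0.0597] [[268. 213.]]
cell_rim 0.26 [ 0.6024 -0.003   0.0544] [[262. 207.]]
cell_gap 0.87 [ 0.6022 -0.005   0.0563] [[263. 207.]]
ring_pin 0.89 [0.5306 0.2253 0.0019] [[186. 233.]]
ring_pin 0.63 [ 0.588   0.2044 -0.004 ] [[194. 214.]]
ring_pin 0.44 [ 0.7185  0.2582 -0.0044] [[177. 172.]]
0.6
```

View pics/scene0.png

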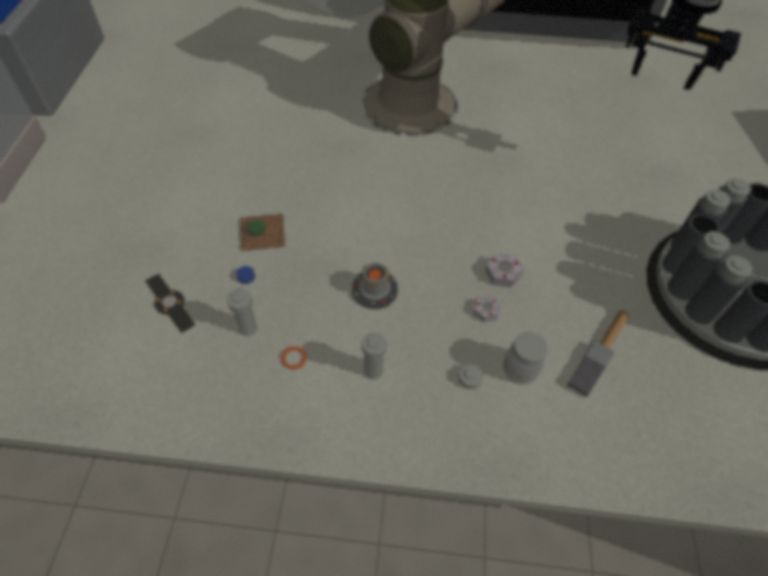

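View pics/top0.png

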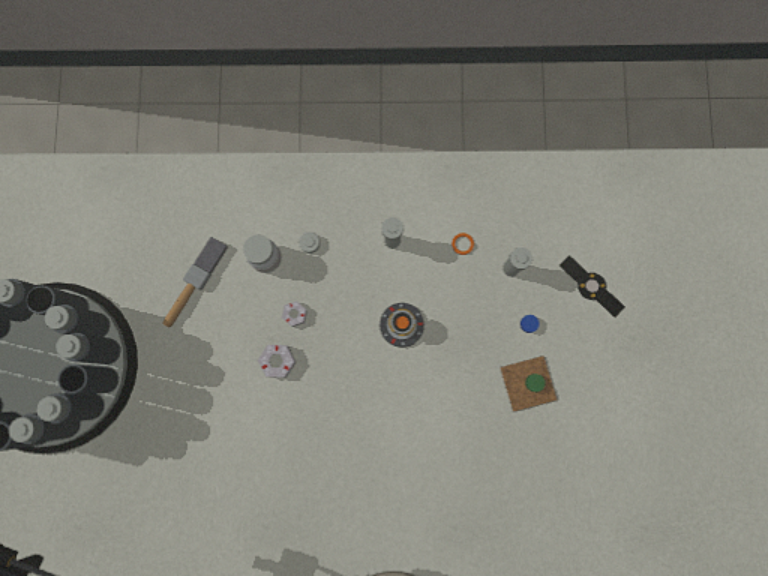

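Candidates: the glass is green at top-pixel (357,255); the blue disc at (353,216) is a look-alike. For the ring, the large one is at (184,241) and the small one at (195,209). I choose the green glass and the larger ring, and check both close up with the wrist camera.

```bash
cat >> h.py <<'E'
from scipy.spatial.transform import Rotation as Rn
def down(yaw): # jaw (tool y) direction at angle yaw in the world; tool z down
    y=np.array([np.cos(yaw),np.sin(yaw),0]);z=np.array([0,0,-1.]);x=np.cross(y,z)
    return Rn.from_matrix(np.c_[x,y,z]).as_rotvec()
E
python3 - <<'E'
from h import *
M=Rn.from_rotvec(bot.current_tcp_rot()).as_matrix();print(M.round(2))
p=snapshot("wrist");c=w(p,[0,0,0]);T=bot.current_tool_pos()
print("cam in tool",M.T@(c-T),"axis",M.T@np.asarray(p["R"])[2],p["fov_y"],p["distortion"])
yaw0=np.arctan2(M[1,1],M[0,1]);print(yaw0,bot.current_wrist_force())
for nm,P in [("ring",[.509,.228]),("cell",[.583,-.02]),("glass",[.466,-.277])]:
    for k in range(-3,3):
        q=bot.inverse_kinematics([*P,.25],down(yaw0+k*np.pi/3)); print(nm,k,None if q is None else np.round(q,2))
E
```

```text
[[-0.94  0.34  0.  ]
 [ 0.34  0.94  0.  ]
 [ 0.    0.   -1.  ]]
cam in tool [ 0.07454936  0.00019982 -0.12505909] axis [-2.88051423e-01 -5.10865062e-04  9.57614806e-01] 67.67170259981724 [0.02382728 0.         0.         0.         0.        ]
1.2250082856271087 [-0.02431752  0.46364291  0.18046016]
ring -3 [ 0.21  0.39  1.41 -0.    1.33  2.13]
ring -2 [0.21 0.39 1.41 0.   1.33 1.08]
ring -1 [ 0.21  0.39  1.41 -0.    1.33  0.03]
ring 0 [ 0.21  0.39  1.41 -0.    1.33 -1.01]
ring 1 [ 0.21  0.39  1.41  0.    1.33 -2.06]
ring 2 None
cell -3 [-0.24  0.45  1.33 -0.    1.36  1.68]
cell -2 [-0.24  0.45  1.33  0.    1.36  0.63]
cell -1 [-0.24  0.45  1.33 -0.    1.36 -0.41]
cell 0 [-0.24  0.45  1.33  0.    1.36 -1.46]
cell 1 [-0.24  0.45  1.33  0.    1.36 -2.51]
cell 2 [-0.24  0.45  1.33 -0.    1.36  2.73]
glass -3 [-0.75  0.36  1.46 -0.    1.32  1.16]
glass -2 [-0.75  0.36  1.46  0.    1.32  0.12]
glass -1 [-0.75  0.36  1.46 -0.    1.32 -0.93]
glass 0 [-0.75  0.36  1.46  0.    1.32 -1.98]
glass 1 None
glass 2 [-0.75  0.36  1.46 -0.    1.32  2.21]
```

```bash
python3 - <<'E'
from h import *
import time
yaw=1.225-np.pi/3
for nm,P,ts,zz in [("ring",[.509,.228],["ring_center","ring_pin","ring_top"],.12),("cell",[.583,-.02],["cell_rim","cell_gap","cell_bore"],.17),("glass",[.466,-.277],["glass_center"],.12)]:
    bot.move_to([*P,zz],down(yaw))
    p=snapshot("wrist"); save(p,"w_"+nm+".png",1.5)
    np.save("w_"+nm+".npy",p,allow_pickle=True)
    for t in ts:
        for d in tip_of(t,p): print(t,round(d["p"],2),w(p,d["point"]).round(4),proj(p,w(p,d["point"])).round(0))
    print(bot.current_time_s())
E
```

```text
ring_center 0.89 [0.5078 0.2304 0.0106] [[255. 196.]]
ring_pin 0.91 [0.5315 0.2268 0.0028] [[281. 201.]]
ring_pin 0.77 [0.5883 0.2066 0.0041] [[337. 233.]]
ring_top 0.94 [0.5085 0.2291 0.0253] [[256. 203.]]
ring_top 0.31 [0.5348 0.2252 0.0048] [[284. 205.]]
ring_top 0.28 [7.208e-01 2.581e-01 2.000e-04] [[496. 204.]]
2.4917
cell_rim 0.63 [ 0.5864 -0.0206  0.0626] [[260. 201.]]
cell_gap 0.93 [ 0.6012 -0.0067  0.0558] [[279. 187.]]
cell_bore 0.6 [ 0.5814 -0.0175  0.0518] [[255. 193.]]
cell_bore 0.21 [ 0.7595 -0.0024  0.0013] [[422. 195.]]
3.7167
glass_center 0.93 [ 0.5806 -0.271   0.009 ] [[385. 214.]]
glass_center 0.88 [ 0.4649 -0.2838  0.0148] [[252. 207.]]
4.925
```

View pics/w_ring.png

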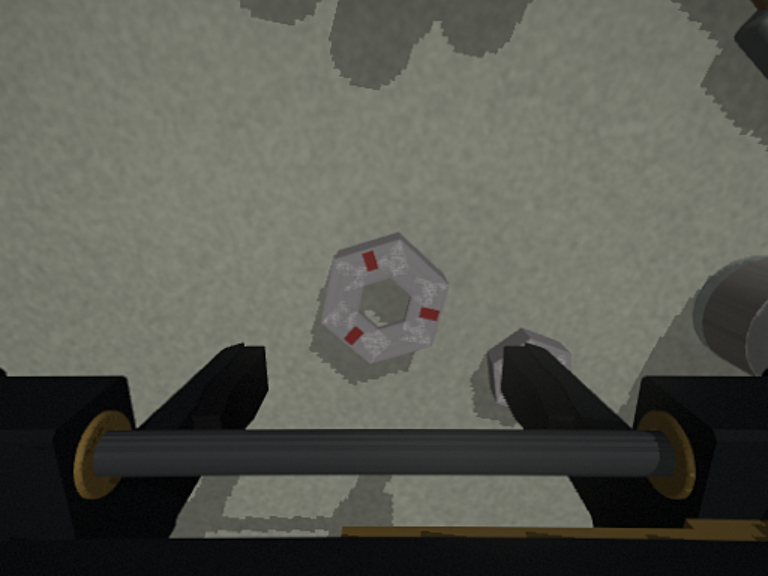

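View pics/w_cell.png

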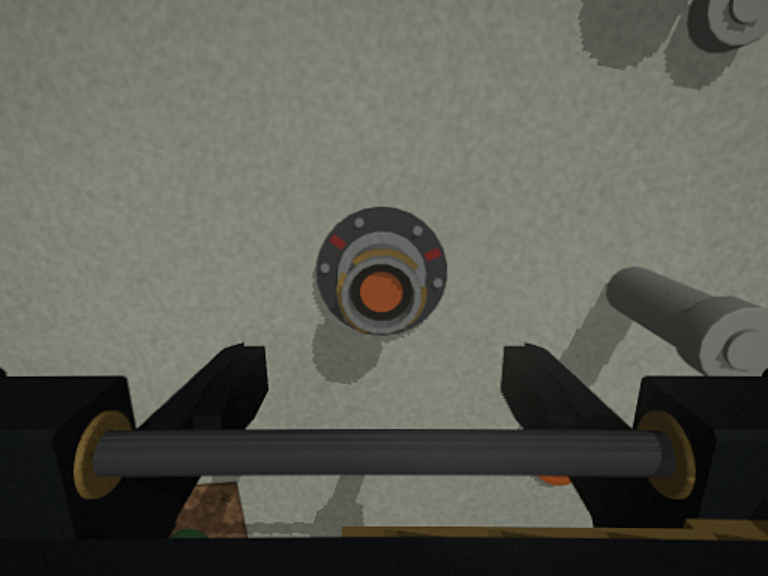

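View pics/w_glass.png

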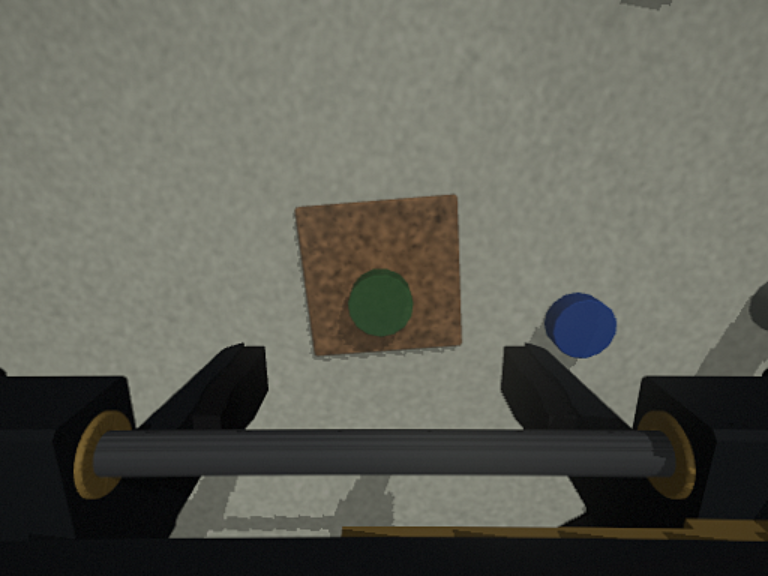

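```bash
cat >> h.py <<'E'
def rect(p,c,z,half=.05,n=400):
    g=(np.arange(n)+.5)/n*2*half-half
    X,Y=np.meshgrid(c[0]+g,c[1]-g)  # cols: +x right, rows: -y down
    uv=proj(p,np.c_[X.ravel(),Y.ravel(),np.full(X.size,z)]).astype(np.float32).reshape(n,n,2)
    return cv2.remap(p["color"],uv[...,0],uv[...,1],cv2.INTER_CUBIC)
E
python3 - <<'E'
from h import *
L=lambda n:np.load("w_%s.npy"%n,allow_pickle=True).item()
a=rect(L("cell"),[.583,-.02],.06); b=rect(L("cell"),[.583,-.02],.010)
c=rect(L("ring"),[.509,.228],.024); d=rect(L("glass"),[.466,-.278],.022)
out=np.vstack([np.hstack([a,b]),np.hstack([c,d])])
cv2.imwrite("pics/rect1.png",cv2.resize(out,(600,600),interpolation=cv2.INTER_AREA)[:,:,::-1])
# glass
p=L("glass");hsv=cv2.cvtColor(p["color"],cv2.COLOR_RGB2HSV)
print(hsv[200,253],p["color"][200,253])
m=((hsv[...,0]>45)&(hsv[...,0]<85)&(hsv[...,1]>90)).astype(np.uint8)
m[:150]=0;m[240:]=0
ct=max(cv2.findContours(m,0,2)[0],key=cv2.contourArea)[:,0]
P=onz(p,ct,.022)[:,:2].astype(np.float32);print(cv2.minEnclosingCircle(P),P.min(0),P.max(0))
# red marks
for n,z in [("ring",.024),("cell",.010)]:
    p=L(n);hsv=cv2.cvtColor(p["color"],cv2.COLOR_RGB2HSV)
    m=(((hsv[...,0]<5)|(hsv[...,0]>172))&(hsv[...,1]>110)&(hsv[...,2]>60)).astype(np.uint8)
    k,l,s,ce=cv2.connectedComponentsWithStats(m)
    for i in range(1,k):
        if s[i,4]>8: print(n,s[i,4],ce[i].round(1),onz(p,ce[i],z)[0].round(4))
E
```

```text
[ 58 100  69] [44 69 42]
((0.46464478969573975, -0.27641940116882324), 0.018922746181488037) [ 0.4475166  -0.29509318] [ 0.48219582 -0.2575815 ]
ring 90 [246.5 173.5] [0.4971 0.2514 0.024 ]
ring 81 [285.7 208.8] [0.5338 0.228  0.024 ]
ring 77 [235.4 223.3] [0.4952 0.2079 0.024 ]
cell 62 [224.5 160.7] [ 0.5475 -0.0017  0.01  ]
cell 62 [288.  169.3] [0.612  0.0011 0.01  ]
```

View pics/rect1.png

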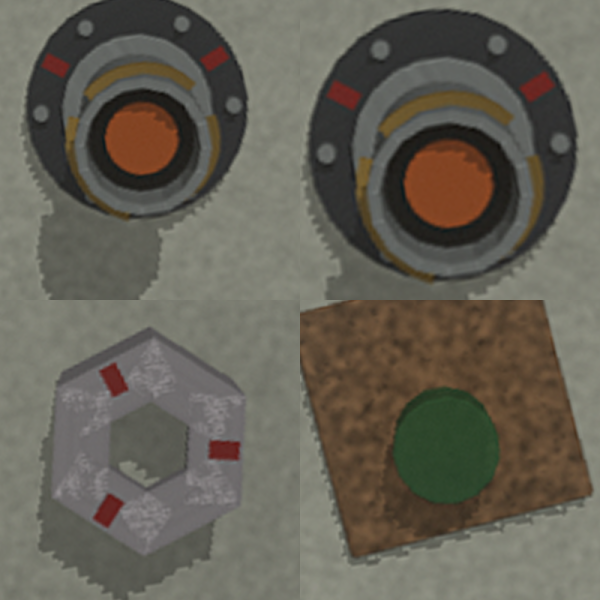

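```bash
python3 - <<'E'
from h import *
yaw=1.225-np.pi/3
for nm,P,ts,zz,y in [("glass2",[.465,-.2775],["glass_center"],.12,yaw-np.pi),("cell2",[.581,-.018],["cell_rim","cell_gap"],.17,yaw-np.pi)]:
    bot.move_to([*P,zz],down(y))
    bot.pause(.2)
    p=snapshot("wrist"); np.save("w_"+nm+".npy",p,allow_pickle=True)
    for t in ts:
        for d in tip_of(t,p): print(t,round(d["p"],2),w(p,d["point"]).round(4),proj(p,w(p,d["point"])).round(0))
    print(bot.current_time_s(),bot.current_qpos())
L=lambda n:np.load("w_%s.npy"%n,allow_pickle=True).item()
rows=[]
for n in ["cell","cell2"]:
    rows.append(np.hstack([rect(L(n),[.581,-.018],.06,.04),rect(L(n),[.581,-.018],.010,.06)]))
cv2.imwrite("pics/rect2.png",cv2.resize(np.vstack(rows),(600,600),interpolation=cv2.INTER_AREA)[:,:,::-1])
for n in ["glass","glass2"]:
    p=L(n);g=rect(p,[.465,-.277],.022,.03,300)
    cv2.imwrite("pics/r_%s.png"%n,g[:,:,::-1])
    p=L(n);hsv=cv2.cvtColor(p["color"],cv2.COLOR_RGB2HSV)
p=L("cell2");hsv=cv2.cvtColor(p["color"],cv2.COLOR_RGB2HSV)
m=(((hsv[...,0]<5)|(hsv[...,0]>172))&(hsv[...,1]>110)&(hsv[...,2]>60)).astype(np.uint8)
k,l,s,ce=cv2.connectedComponentsWithStats(m)
for i in range(1,k):
    if s[i,4]>8: print(s[i,4],ce[i].round(1),onz(p,ce[i],.01)[0].round(4))
E
python3 -c "
import cv2,numpy as np
cv2.imwrite('pics/rg.png',np.hstack([cv2.imread('pics/r_glass.png'),cv2.imread('pics/r_glass2.png')]))"
```

```text
glass_center 0.72 [ 0.4647 -0.2803  0.0159] [[257. 196.]]
glass_center 0.7 [ 0.5788 -0.2743  0.0086] [[122. 178.]]
7.875 [-7.54521679e-01  4.99358601e-01  1.62057696e+00  1.39010718e-05
  1.02167549e+00  2.20922873e+00]
cell_rim 0.57 [ 0.5863 -0.0183  0.063 ] [[249. 198.]]
cell_gap 0.92 [ 0.5997 -0.0049  0.0546] [[232. 207.]]
9.3333 [-2.33369329e-01  5.16332416e-01  1.44444168e+00 -1.20722683e-05
  1.18098656e+00  2.73123591e+00]
58 [260.6 147.5] [ 0.5823 -0.0553  0.01  ]
46 [221.9 196.8] [0.6128 0.0021 0.01  ]
30 [285.7 205.7] [ 0.5453 -0.      0.01  ]
17 [210.6 342.1] [0.5997 0.1884 0.01  ]
16 [191.2 355. ] [0.6207 0.2119 0.01  ]
```

View pics/rect2.png

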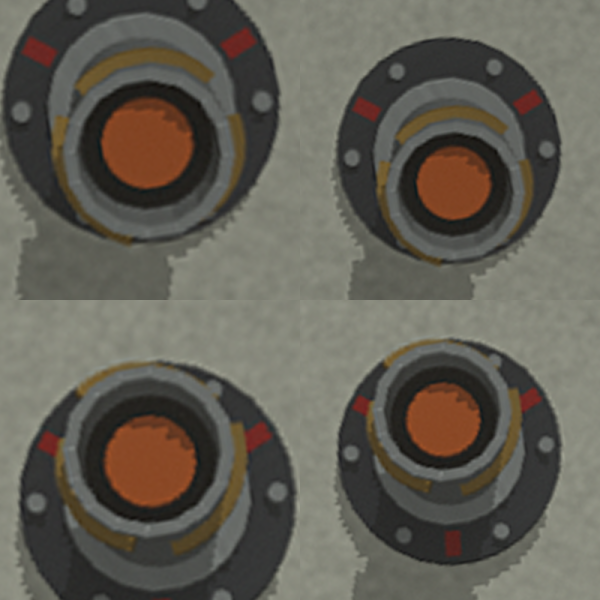

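View pics/rg.png

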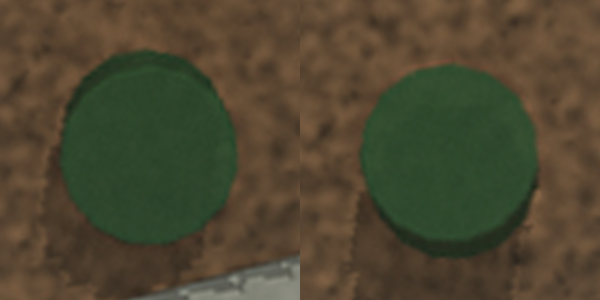

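```bash
cat > st.py <<'E'
G=(.4649,-.2778); C=(.5805,-.0182); R=(.5087,.2291); gap=32.4; ringang=-2.5; yaw=1.225-3.14159265/3
E
python3 - <<'E'
from h import *; from st import *
bot.gripper_to(.060)
bot.move_to([*G,.11],down(yaw))
bot.servo_line([*G,.0385],vel=.1)
bot.gripper_to(.030)
print("gap",bot.current_finger_gap(),bot.current_tool_pos(),bot.current_wrist_force())
bot.servo_line([*G,.13],vel=.12)
bot.move_to([*C,.13],down(yaw))
bot.servo_line([*C,.105],vel=.08); bot.pause(.3)
p=snapshot("wrist"); save(p,"hold.png",1.5); np.save("w_hold.npy",p,allow_pickle=True)
print("gap",bot.current_finger_gap(),bot.current_tool_pos(),bot.current_wrist_force(),bot.current_time_s())
E
```

```text
gap 0.03336972149505105 [ 0.46499117 -0.27787122  0.03872864] [ 0.2436209  -0.27278235  2.56178908]
gap 0.03391994405689778 [ 0.5805857  -0.01816889  0.1052622 ] [-0.44872761 -0.45848474 -0.65891684] 17.2083
```

View pics/hold.png

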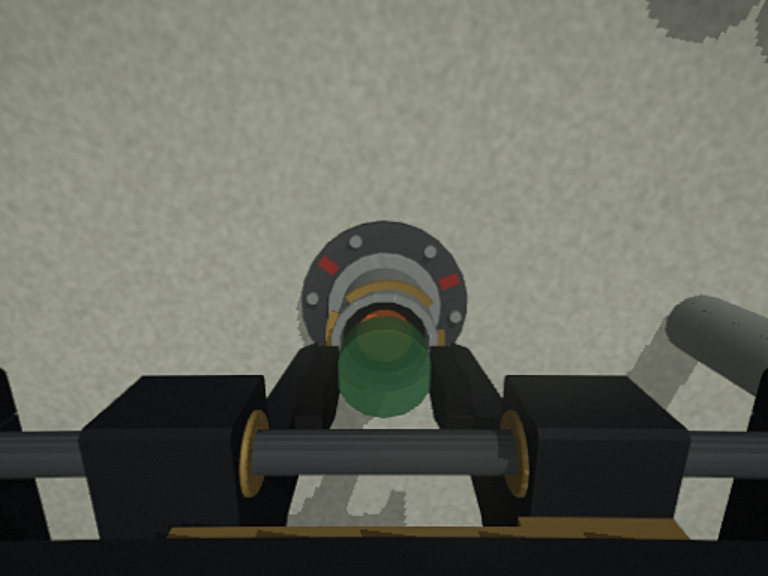

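```bash
python3 - <<'E'
from h import *; from st import *
p=np.load("w_hold.npy",allow_pickle=True).item()
zt=.1052-.0385+.022
im=cv2.resize(p["color"],None,fx=1.5,fy=1.5)[:,:,::-1].copy()
a=np.linspace(0,2*np.pi,90)
T=(.5806,-.0182)
for z,r,c,col in [(zt,.018,T,(0,255,255)),(zt-.016,.0165,T,(255,255,0)),(.06,.0225,C,(0,0,255)),(.06,.019,C,(255,0,255)),(.01,.045,C,(255,0,0))]:
    q=proj(p,np.c_[c[0]+r*np.cos(a),c[1]+r*np.sin(a),np.full(90,z)])*1.5
    cv2.polylines(im,[q.astype(np.int32)],True,col,1)
cv2.imwrite("pics/ov.png",cv2.resize(im[200:440,250:520],None,fx=2.2,fy=2.2))
E
```

```text
(no output)
```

View pics/ov.png

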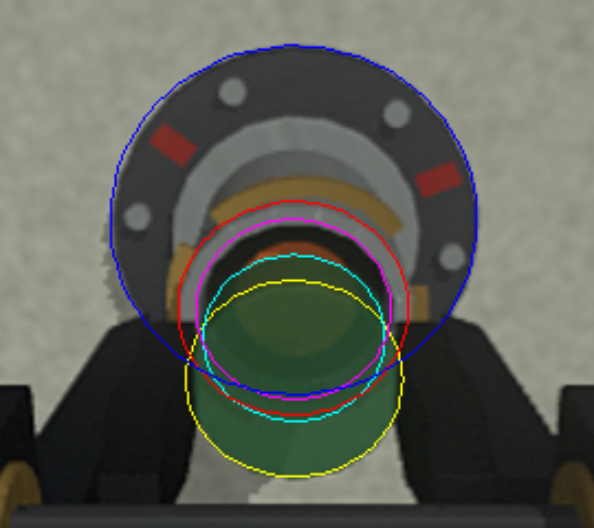

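The picture shows the glass level in the jaws at about (384,370), over the bore at about (384,310). The predicted circles fit, so I lower it now.

```bash
python3 - <<'E'
from h import *; from st import *
f0=np.array(bot.current_wrist_force())
hit=bot.servo_line([*C,.0835],vel=.03,threshold=4)
print(hit,bot.current_tool_pos(),np.array(bot.current_wrist_force())-f0,bot.current_torque(),bot.current_time_s())
E
```

```text
True [ 0.58023585 -0.01814711  0.08301708] [-0.26034885  0.38858007  5.18761391] [-0.03363739  0.06408254 -0.03310131] 17.9583
```

```bash
python3 - <<'E'
from h import *; from st import *
bot.gripper_to(.060)
bot.pause(.2); print(bot.current_wrist_force())
bot.servo_line([*C,.17],vel=.15); bot.pause(.2)
p=snapshot("wrist"); save(rect(p,[0,0],0) and p if 0 else p,"seated.png",1.5); np.save("w_seat.npy",p,allow_pickle=True)
ims=[]
for h in [0.0635,.0675]:
    ims.append(rect(p,C,h,.04,300))
cv2.imwrite("pics/seat_r.png",np.hstack(ims)[:,:,::-1])
print(bot.current_time_s())
E
```

```text
[ 0.36626731 -0.71684543  0.05650759]
19.7083
```

View pics/seated.png

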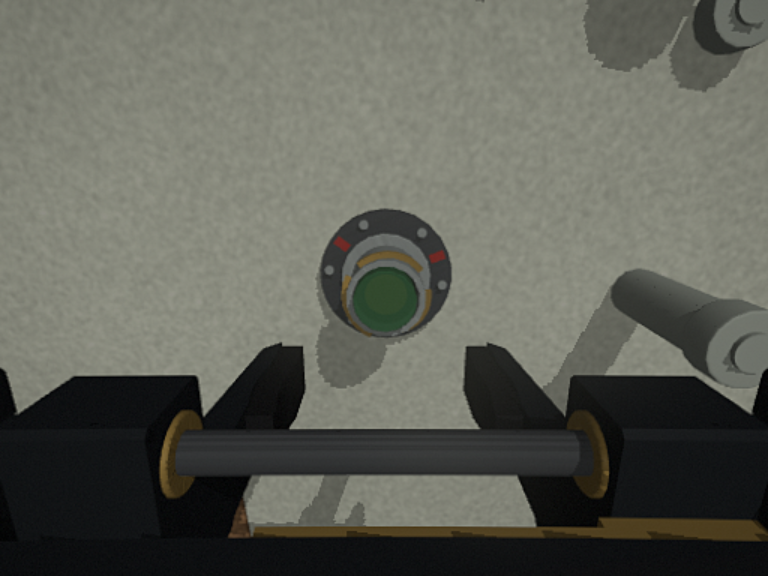

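View pics/seat_r.png

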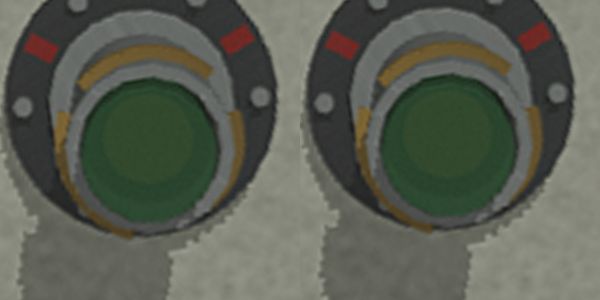

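The picture shows the glass flat in the bore at about (385,300), concentric with the rim. Next is the ring, measured from two opposite views before grasping.

```bash
cat >> h.py <<'E'
def marks(p,z,c,rad=.05):
    hsv=cv2.cvtColor(p["color"],cv2.COLOR_RGB2HSV)
    m=(((hsv[...,0]<5)|(hsv[...,0]>172))&(hsv[...,1]>110)&(hsv[...,2]>60)).astype(np.uint8)
    k,l,s,ce=cv2.connectedComponentsWithStats(m)
    o=[]
    for i in range(1,k):
        if s[i,4]>15:
            X=onz(p,ce[i],z)[0]
            if np.hypot(*(X[:2]-np.array(c)))<rad: o.append(X[:2])
    o=np.array(o); 
    if len(o)!=3: return o,None,None
    d=o-o.mean(0); a=np.degrees(np.angle(np.sum((d[:,0]+1j*d[:,1])**3))/3)
    return o,o.mean(0),a
E
python3 - <<'E'
from h import *; from st import *
bot.gripper_to(.086)
bot.move_to([*C,.2],bot.current_tcp_rot())
r=[]
for k,y in enumerate([57.5-180,57.5]):
    bot.move_to([*R,.12],down(np.radians(y))); bot.pause(.25)
    p=snapshot("wrist"); np.save("w_r%d.npy"%k,p,allow_pickle=True)
    o,c,a=marks(p,.024,R,.035); print(c,a,len(o),bot.current_qpos()[5])
    save(p,"r%d.png"%k)
print(bot.current_time_s())
E
```

```text
[0.5081597  0.22971821] -2.6051546113636657 3 2.3510388839169845
[0.50904437 0.22932429] -2.5040084056668386 3 -0.7903064977172807
26.1167
```

```bash
cat >> st.py <<'E'
R=(.5086,.2295); ringang=-2.55
E
python3 - <<'E'
from h import *; from st import *
o=down(np.radians(57.45))
bot.move_to([*R,.10],o)
hit=bot.servo_line([*R,.028],vel=.1,threshold=15)
f0=np.array(bot.current_wrist_force())
bot.gripper_to(.055)
print(hit,bot.current_finger_gap(),bot.current_tool_pos(),np.array(bot.current_wrist_force())-f0)
bot.servo_line([*R,.14],vel=.15)
bot.move_to([*C,.14],down(np.radians(57.45+gap-ringang)))
bot.pause(.3)
p=snapshot("wrist"); save(p,"rhold.png",1.5); np.save("w_rh.npy",p,allow_pickle=True)
T=bot.current_tool_pos(); zt=T[2]-.028+.024
print(marks(p,zt,T,.035)[1:],T,bot.current_finger_gap(),bot.current_wrist_force(),bot.current_qpos().round(3),bot.current_time_s())
E
```

```text
False 0.062444861250196965 [0.50873933 0.22955366 0.02829949] [-0.59338024  0.8358339   2.65343318]Traceback (most recent call last):
  File "<stdin>", line 13, in <module>
  File "h.py", line 36, in marks
    if np.hypot(*(X[:2]-np.array(c)))<rad: o.append(X[:2])
                  ~~~~~^~~~~~~~~~~~
ValueError: operands could not be broadcast together with shapes (2,) (3,)
```

View pics/rhold.png

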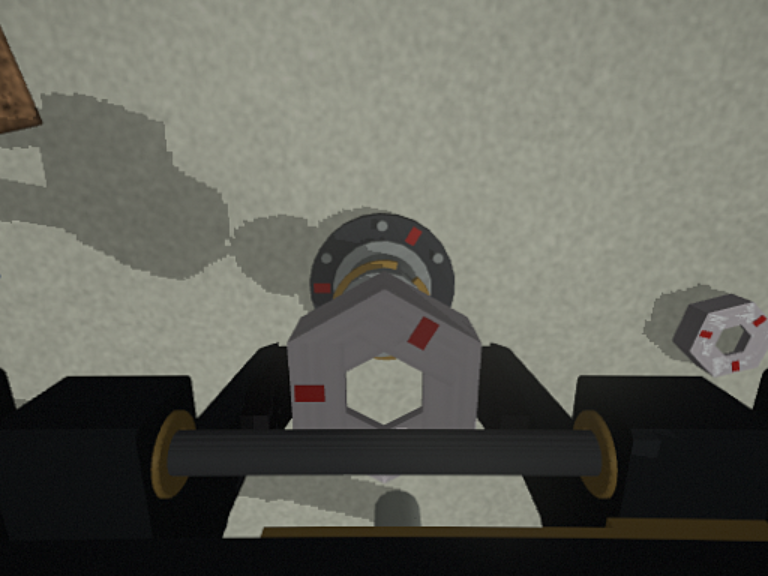

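The ring is held level. Its red marks at (423,333) and (310,393) line up with the base marks at (414,236) and (322,287). I check the offset in hand with an overlay.

```bash
python3 - <<'E'
from h import *; from st import *
p=np.load("w_rh.npy",allow_pickle=True).item()
T=np.array(bot.current_tool_pos());print(T,bot.current_finger_gap(),bot.current_wrist_force(),bot.current_time_s(),bot.current_qpos().round(2))
zt=T[2]-.0283+.024
a=marks(p,zt,T[:2],.035)[0]; 
v=a-T[:2]; print("ring marks rel tool",v.round(4),np.hypot(*v.T),np.degrees(np.arctan2(v[:,1],v[:,0])))
b=marks(p,.01,C,.045)[0]; v=b-np.array(C); print("base marks rel C",v.round(4),np.hypot(*v.T),np.degrees(np.arctan2(v[:,1],v[:,0])))
E
```

```text
[ 0.58048201 -0.01765814  0.14003155] 0.06278731047328226 [-0.38661952 -0.20432482 -0.61748585] 29.9667 [-0.23  0.55  1.48  0.    1.12 -1.85]
ring marks rel tool [[-0.0217  0.0121]
 [ 0.0019 -0.0249]] [0.02485711 0.02499868] [150.87951514 -85.70039992]
base marks rel C [[-0.0324  0.0167]
 [ 0.0021 -0.0379]
 [ 0.0295  0.0271]] [0.03645079 0.03793898 0.04004603] [152.65629884 -86.82756569  42.57585184]
```

```bash
python3 - <<'E'
from h import *; from st import *
bot.servo_line([*C,.098],vel=.08); bot.pause(.3)
print(bot.current_tool_pos())
f0=np.array(bot.current_wrist_force()); t0=np.array(bot.current_torque())
hit=bot.servo_line([*C,.0715],vel=.02,threshold=3)
print(hit,bot.current_tool_pos(),np.array(bot.current_wrist_force())-f0,np.array(bot.current_torque())-t0)
bot.pause(.3);print(bot.current_tool_pos(),np.array(bot.current_wrist_force())-f0,bot.current_time_s())
print(f0,t0)
E
```

```text
[ 0.58062655 -0.01821926  0.09834966]
True [ 0.5804835  -0.01820953  0.07438155] [-1.18986281  0.28484927  5.95827903] [ 0.06796415  0.22450704 -0.01227167]
[ 0.58048447 -0.01819212  0.0744081 ] [-1.81990837  0.23101921  5.60180722] 32.3167
[ 0.41235365 -0.39664744 -0.65208853] [ 0.02357594 -0.03962835 -0.02412169]
```

Contact came at TCP z=0.0744, so the pins are through the gaps and the plate is on the glass (unpressed top about 6.7 mm above the rim). I ease off and turn clockwise in steps.

```bash
python3 - <<'E'
from h import *; from st import *
y0=57.45+gap-ringang
z=.0749
bot.servo_line([*C,z],vel=.02);bot.pause(.2)
f=np.array(bot.current_wrist_force());print(f,bot.current_torque())
def rd(a):
    F=[];Q=[]
    for i in range(4):
        F.append(bot.current_wrist_force());Q.append(bot.current_torque()); bot.pause(.03)
    F=np.mean(F,0);Q=np.mean(Q,0)
    M=Rn.from_rotvec(bot.current_tcp_rot()).as_matrix()
    print(a,"yaw",round(y0-np.degrees(np.arctan2(M[1,1],M[0,1])),2),"F",F.round(2),"Mz %.3f"%Q[2],"z %.5f"%bot.current_tool_pos()[2],"t",round(bot.current_time_s(),2))
    return F,Q
rd(0)
for a in [8,14,20,23]:
    bot.servo_line([*C,z],down(np.radians(y0-a)),vel=.03); bot.pause(.1)
    F,Q=rd(a)
    if abs(Q[2])>.3 or abs(F[2])>12: break
E
```

```text
[0.40769057 0.05724407 0.35576042] [-0.0234605  -0.14297068  0.01653066]
0 yaw -0.0 F [0.58 0.33 0.65] Mz -0.013 z 0.07491 t 32.9
8 yaw 7.92 F [-0.26  0.1   0.62] Mz -0.008 z 0.07488 t 33.42
14 yaw 13.92 F [0.1  0.36 0.44] Mz 0.011 z 0.07489 t 33.92
20 yaw 19.91 F [-0.14 -0.12  0.78] Mz 0.004 z 0.07488 t 34.41
23 yaw 22.95 F [-0.28 -0.24  0.33] Mz 0.004 z 0.07491 t 34.89
```

```bash
cat > t.py <<'E'
from h import *; from st import *
y0=57.45+gap-ringang
def rd(a):
    F=[];Q=[]
    for i in range(4):
        F.append(bot.current_wrist_force());Q.append(bot.current_torque()); bot.pause(.03)
    F=np.mean(F,0);Q=np.mean(Q,0)
    M=Rn.from_rotvec(bot.current_tcp_rot()).as_matrix()
    print(a,"yaw",round(y0-np.degrees(np.arctan2(M[1,1],M[0,1])),2),"F",F.round(2),"Mz %.3f"%Q[2],"z %.5f"%bot.current_tool_pos()[2],"gap %.4f"%bot.current_finger_gap(),"t",round(bot.current_time_s(),2),flush=True)
    return F,Q
E
python3 - <<'E'
from t import *
z=.0749
for a in range(25,45,2):
    bot.servo_line([*C,z],down(np.radians(y0-a)),vel=.03); bot.pause(.05)
    F,Q=rd(a)
    if abs(Q[2])>.06 or F[2]<-2.5: break
E
```

```text
25 yaw 24.96 F [-0.17  0.06  0.53] Mz -0.021 z 0.07492 gap 0.0630 t 35.33
27 yaw 26.97 F [-0.13  0.31  0.54] Mz -0.009 z 0.07490 gap 0.0626 t 35.76
29 yaw 28.97 F [0.26 0.21 0.83] Mz 0.006 z 0.07490 gap 0.0631 t 36.19
31 yaw 30.97 F [0.51 0.26 0.22] Mz -0.034 z 0.07490 gap 0.0626 t 36.62
33 yaw 32.97 F [ 0.52 -0.1  -0.63] Mz -0.011 z 0.07487 gap 0.0626 t 37.06
35 yaw 34.97 F [ 1.47 -0.82 -2.21] Mz -0.036 z 0.07478 gap 0.0627 t 37.49
37 yaw 36.97 F [ 1.39 -0.78 -4.1 ] Mz -0.050 z 0.07475 gap 0.0628 t 37.92
```

```bash
python3 - <<'E'
from t import *
z=.0749-.000065*5.5
bot.servo_line([*C,z],down(np.radians(y0-37)),vel=.02); bot.pause(.1); F,Q=rd(37)
for a in [39,41,43,45]:
    z-=.00013
    if F[2]<-1.7: z-=.00008
    if F[2]>.4: z+=.00005
    bot.servo_line([*C,z],down(np.radians(y0-a)),vel=.03); bot.pause(.05)
    F,Q=rd(a)
    if abs(Q[2])>.22: break
E
```

```text
37 yaw 37.0 F [-0.46 -0.56 -0.97] Mz -0.034 z 0.07464 gap 0.0627 t 38.41
39 yaw 38.97 F [-0.51 -0.15 -0.99] Mz -0.072 z 0.07450 gap 0.0628 t 38.84
41 yaw 40.97 F [ 0.82 -1.26 -1.32] Mz -0.069 z 0.07434 gap 0.0632 t 39.27
43 yaw 42.97 F [ 1.86 -0.86 -1.52] Mz -0.101 z 0.07418 gap 0.0630 t 39.71
45 yaw 44.97 F [ 2.12 -1.15 -1.08] Mz -0.119 z 0.07406 gap 0.0631 t 40.14
```

```bash
python3 - <<'E'
from t import *
z=.07406-.00014
for a in [47,49]:
    bot.servo_line([*C,z],down(np.radians(y0-a)),vel=.03); bot.pause(.1)
    F,Q=rd(a); z-=.00014
p=snapshot("wrist"); np.save("w_end1.npy",p,allow_pickle=True)
print(marks(p,bot.current_tool_pos()[2]-.0043,C,.035)[0]-np.array(C))
E
```

```text
47 yaw 46.98 F [ 2.38 -0.89 -0.68] Mz -0.072 z 0.07394 gap 0.0630 t 40.62
49 yaw 48.98 F [ 2.42 -1.04 -0.8 ] Mz -0.086 z 0.07377 gap 0.0629 t 41.11
[[-0.00533761  0.02416752]
 [-0.01788564 -0.01795178]]
```

```bash
python3 - <<'E'
from t import *
for i in range(3):
    bot.pause(.15); rd(49)
E
```

```text
49 yaw 49.0 F [ 2.23 -1.13 -1.  ] Mz -0.055 z 0.07379 gap 0.0630 t 41.44
49 yaw 49.0 F [ 2.25 -1.41 -1.01] Mz -0.071 z 0.07381 gap 0.0626 t 41.73
49 yaw 49.0 F [ 2.58 -1.27 -0.36] Mz -0.064 z 0.07377 gap 0.0629 t 42.01
```

Two estimates agree on about 12.5 N: 17° past first bearing, and 1.26 mm of seal compression. I release, back off and check.

```bash
python3 - <<'E'
from t import *
bot.gripper_to(.080); bot.pause(.2)
T=bot.current_tool_pos()
bot.servo_line([T[0],T[1],.17],vel=.15); bot.pause(.3)
p=snapshot("wrist"); save(p,"final.png",1.5)
o,c,a=marks(p,.0699,C,.035); print(len(o),c,a,"turn from gap",gap-a, (gap-a)%120)
q=snapshot("top"); save(q,"top_f.png",1.5)
print(bot.current_wrist_force(),bot.current_time_s())
E
```

```text
3 [ 0.58069084 -0.01841397] -16.600208411860933 turn from gap 49.00020841186093 49.00020841186093
[-0.28384854  0.04668002  0.15190449] 43.85
```

View pics/final.png

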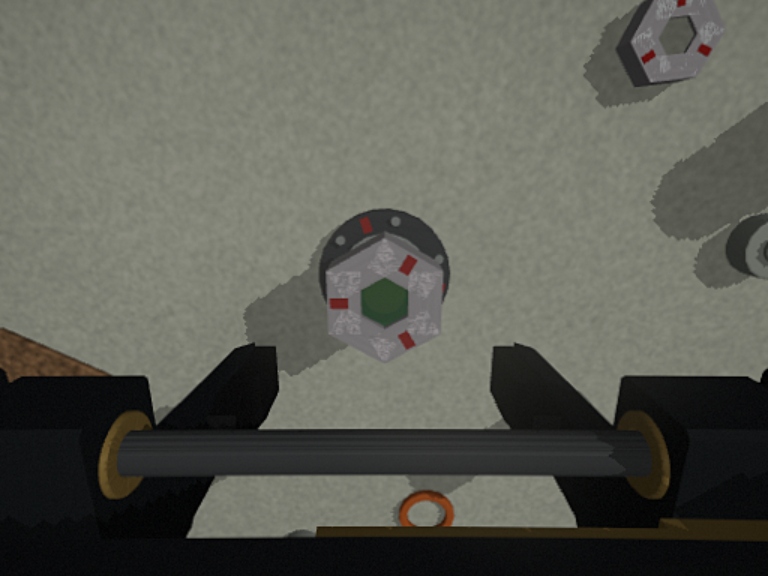

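View pics/top_f.png

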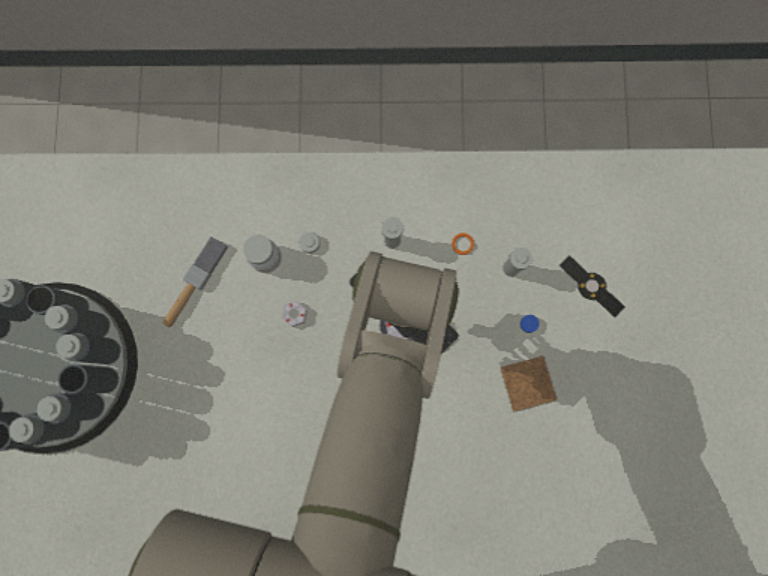

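The ring is level and centred at about (385,303), with the glass showing through the hole. It has turned 49° from mid-gap, and the bystanders have not moved.

```bash
python3 -c "
from rig import bot
bot.sign_off(); print(bot.current_time_s())"
```

```text
the job is handed in; nothing more can be done
the job is handed in; nothing more can be done
```

The sight glass is seated flat in the bore and the larger ring is screwed on at an estimated 12 to 12.5 N. I handed the job in at about 44 s with the robot clear of everything.

- **Glass:** I lowered it until it touched the seal at about 5 N, then released it. The picture showed it flat and concentric with the rim.
- **Ring:** The pins went down through the gaps and the plate touched the glass at about 5.6 N. The pins began to bear at about 31 to 32° of clockwise turn, and I stopped at 49°.
- **Clamping force:** Two estimates agree. The turn past first bearing gives about 12.4 N and the seal compression of 1.26 mm gives about 12.6 N.
- **Last checks:** After release, the ring's red marks still showed 49.0° of turn and a centre within 0.3 mm of the cell axis. Every bystander was where it started.
- **Check that disagreed:** The turning moment rose to only 0.12 N m at 45°, then read 0.06 to 0.09 N m at the end. It also had the opposite sign to what I expected. I therefore relied on the angle and compression rather than the torque for the final setting.

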